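Read a fired clay bar on the shrinkage gauge

ROBOT

A 6-joint arm with a two-finger parallel gripper is mounted at the origin on a cart in front of the work surface, level with it; the furniture and walls round the work are solid. World frame = base frame: x ahead of the robot, y to its left, z up, the work surface at z = 0. Lengths are in m, angles in rad, forces in N, time in s.
With the tool pointing down it reaches from about 0.325 to 0.9 m from the base axis. Payload 6.1 kg.
Tool frame: the origin (TCP) lies midway between the tips of the shut fingers; the grasp point (between the pads) lies 19 mm behind it; z points along the fingers, y is the line along which they close (so a half turn about z gives the same grasp; the last joint's range is limited). The gripper opens to 85 mm and grips with 20 to 120 N. Pads are 22 mm wide; open, the fingers measure 114 mm over their backs; the gripper's body (76 mm by 85 mm) begins 54 mm behind the grasp point. The pads swing forward as they close: fully open they stand 13 mm farther back than shut.
Start: joints at [1.08, 0.22, 1.526, -0, 1.395, -0.126], TCP at [0.223, 0.584, 0.231] pointing down, gripper open.
Joint ranges: [-2.98, 2.98], [-0.91, 2.08], [0.09, 2.57], [-1.24, 4.39], [0.2, 2.65], [-2.68, 2.68]. Speed limits (rad/s): [2.57, 2.57, 3.01, 3.14, 3.14, 3.14].

INTERFACE

Orientations are given as a unit quaternion [w, x, y, z].
In Python, from station import arm gives the robot as it stands. The module is installed in compiled form; this text tells all that it offers.
- The arm moves only by the tool send_rows, never from a script. Its argument "deltas" is a list of rows, each an object with "delta_pos": the shift along the world's x, y, z in cm, a list of three; "delta_rot": the turn, a rotation vector about the world's x, y, z in rad, a list of three. A call has 1 to 5 rows; each row shifts and turns the commanded pose from where the row before left it; what a row does not reach is not made up. A row lasts 1/10 s, in which the tool goes at most 50 mm and 8.59 degrees, less where a joint would pass 70% of its speed; a pose out of reach is approached as far as the arm can. A call with a gripper value outside its range is refused whole. "grip" is the closure, from -1 (fully open) to 1 (shut), set as the call begins (left out, the last holds). The fingers move at their own pace and stop on an object; the grip force is fixed at half the most. Time passes only in rows, so rows that do not move let the fingers close. It gives the time, the measured TCP pose, the force, the opening and the grip force at its end, in the units of the state.
- arm.read_state(): the state, without advancing time (a new reading comes with each control period).
- arm.read_camera(name): name is "scene" or "top" or "wrist"; returns the picture (400x640x3 uint8, blue, green, red); there is no depth.
- arm.calibration(name): a dict with "mtx" (3x3 intrinsics, pixels), "eye" and "rotation" of the camera in the world; the wrist camera has in their place "mount" (4x4, takes a point from camera to tool coordinates, whose origin is the TCP and whose axes are the flange's). Camera axes: x right, y up, looking along -z (the intrinsics and any distortion apply to the point x, -y, -z); pixel columns grow to the right and rows downward; lengths in m; the calibration is good to about 2 mm. A picture is of the moment at which its call begins: read the wrist's pose just before it. calibration takes no time and is no camera call.
- arm.hand_in(): hands the job in; it is judged then, once.
The state is a dict: "time_s": time; "joint_positions": joint angles; "dq": joint speeds; "tau": joint torques, N m; "ee_pos": TCP position; "ee_rot": TCP orientation; "contact_force": force on the tool from outside, world axes, zero at the start; "torque": the same for the moment, N m; "width": finger opening in m; "grip_force": force on a finger pad.
Only numpy, scipy, OpenCV 4.12 (cv2) and the standard library are available. Lean on these libraries where they do the work, as an engineer would, in place of code of your own. Each camera call takes 0.05 s, during which the arm holds its last target. There are 200 camera calls.

TASK

Two clay test bars lie on the bench; take the shorter, fired one and set it gently (not dropped) flat into the shrinkage gauge between the four pins, its square end right up against the stop, and let go of it; leave the larger dry bar alone, it is fragile. Then draw the gauge's spring-return cursor out by its handle until the pointer stands level with the line scribed across the fired bar. The cursor springs back if released, so finish while still holding the handle, steady, with the pointer on the line and the bar still against the stop.

Things in the scene. Friction and masses are not known exactly. Their poses are not given: they have to be found in the camera images.
- gauge: Shrinkage gauge fixed to the bench: aluminium bed plate 124 (x) x 206 (y) x 12 mm high; rail at its far (+x) side, x = 30 to 54 mm, top 30 mm high, return spring inside; y = pull direction of the cursor. Origin: centre of its underside. The bar lies along y at x = -22 mm between four 6 mm pins, 8 mm tall, at x = -40.75 and -3.25, y = -50 and +38 mm (31.5 mm clear between the rows).
- datum (a point): Foot of the stop's face at the middle of the bar's bed, on the plate's top: (-22, -60, 12) mm in the gauge frame, same axes. The stop is a dark steel block 44 mm wide, 9 mm above the plate; its face looks along +y. The lower edge of a seated bar's square end is centred here.
- fired_bar: The shorter test bar, to be measured: loose, buff fired clay, 29 wide (x) x 119 long (y) x 12 thick (z), about 0.09 kg, one end square (at y = -59.5 mm), the other rounded (at y = +59.5 mm). Origin: centre of its underside. It starts lying flat on the bench.
- line (a point): Middle of the dark line scribed straight across the top of the fired bar, about 2 mm wide; 75 to 99 mm from the square end, different on every bar.
- dry_bar: The larger test bar of the same shape and colour, unfired and fragile, to be left alone: 34 x 140 x 14 mm. Origin: centre of its underside.
- handle (a point): Middle of the cursor's pull handle, an upright black block 14 mm (y, the pull direction) x 24 mm (x), free to grip from 48 to 80 mm above the bench; this point is 62 mm above the bench and 64 mm behind (+x of) the bar axis. Below it the cursor's saddle, 34 (x) x 36 (y) mm, reaches up to 44 mm. Axes as the gauge's.
- pointer (a point): Tip of the cursor's steel pointer, which reaches out from the saddle towards the bar and ends 3 mm short of the edge of a seated bar, level with its top; same y as the handle's middle. Axes as the gauge's.
- cursor (a joint): Slide of the cursor along the gauge's +y, in m: 0 = parked by its spring, pointer in line with the stop's face; the value is the pointer's distance from the stop's face; end stop at 0.118. The spring pulls back with about 5 N when parked, 9 N at 0.09.
- butt (a point): Middle of the lower edge of the fired bar's square end.
Things that resemble listed ones, but are neither listed nor needed, are in the scene too. Leave any pink or purple look-alike of the fired_bar alone.

How it is judged:
On the way:
1. the fired bar lies flat in the gauge, square end against the stop, released, with the cursor still parked (y of butt in the frame of datum between -0.003 and 0.002 m and x of butt in the frame of datum between -0.003 and 0.003 m and z of butt in the frame of datum between -0.002 and 0.002 m and angle between the y axis of fired_bar and the y axis of gauge, either way round below 0.04 rad and angle between fired_bar's own z axis and vertical below 0.04 rad and contact force between each of the arm, the fingers and fired_bar below 0.2 N and linear speed of fired_bar below 0.02 m/s and value of joint cursor below 0.01 m), for 0.2 s.
At the end, for the whole second after the job is handed in: Fired bar flat between the pins, square end within 2 mm of the stop, untouched by the robot; pointer level with the scribed line within 2.5 mm and still; the fingers hold the cursor against its spring (over 2 N), nothing else holds it out (y of butt in the frame of datum between -0.003 and 0.002 m and x of butt in the frame of datum between -0.003 and 0.003 m and z of butt in the frame of datum between -0.002 and 0.002 m and angle between the y axis of fired_bar and the y axis of gauge, either way round below 0.04 rad and angle between fired_bar's own z axis and vertical below 0.04 rad and contact force between each of the arm, the fingers and fired_bar below 0.2 N and y of line in the frame of pointer between -0.0025 and 0.0025 m and contact force between the fingers and cursor above 2 N and contact force between fired_bar and cursor below 0.3 N and value of joint cursor above 0.065 m and velocity of joint cursor between -0.01 and 0.01 m/s); the arm keeps its last pose, push and grip.
It fails at once if the dry bar is shifted by more than 15 mm (distance of dry_bar from where it was at the start of the episode above 0.015 m).
It fails at once if the fired bar is dropped: it falls, out of the fingers, faster than 0.45 m/s (linear speed of fired_bar above 0.45 m/s and contact force between the fingers and fired_bar below 0.05 N).
It also fails if it takes over 58 s, if anything falls off the work surface, if the arm or the gripper's body presses on something with over 40 N, if the wrist force passes 120 N, or if a joint passes its speed limit or range.

## Working session

There is one attempt and no reset: what is moved stays moved. The work goes in short steps, Python scripts to look and compute and a tool call to move; the robot and the scene stay as the last step left them, time stands still between calls to the robot, and variables do not carry over. Pictures are saved under pics/ and viewed, at most 10 in all, crops included, and the job is handed in when it is done.

Besides the shell and the picture viewer there is one more tool, called after "Emit:" in YAML: its name, and indented under it one key for each argument. send_rows: Moves the arm, as the interface text tells. Its arguments: {"type":"object","properties":{"deltas":{"type":"array","items":{"type":"object","properties":{"delta_pos":{"type":"array","items":{"type":"number"}},"delta_rot":{"type":"array","items":{"type":"number"}}}}},"grip":{"type":"number"}},"required":["deltas"]}

```bash
mkdir -p pics
cat > h.py <<'E'
import numpy as np, cv2
from station import arm
from scipy.spatial.transform import Rotation as R
def cal(name, s=None):
    c=arm.calibration(name); K=np.array(c["mtx"])
    if name=="wrist":
        q=s["ee_rot"]; T=np.eye(4); T[:3,:3]=R.from_quat([q[1],q[2],q[3],q[0]]).as_matrix(); T[:3,3]=s["ee_pos"]
        M=T@np.array(c["mount"]); return K,M[:3,3],M[:3,:3],c
    r=np.array(c["rotation"]); 
    if r.size==4: r=R.from_quat([r[1],r[2],r[3],r[0]]).as_matrix()
    return K,np.array(c["eye"]),r.reshape(3,3),c
def ray(cl,px,z):
    K,e,r,c=cl; px=np.atleast_2d(np.array(px,float))
    d=np.c_[px,np.ones(len(px))]@np.linalg.inv(K).T; d=d*[1,-1,-1]; d=d@r.T
    return e+d*((z-e[2])/d[:,2])[:,None]
def proj(cl,P):
    K,e,r,c=cl; p=(np.atleast_2d(P)-e)@r; p=p*[1,-1,-1]; p=p@K.T; return p[:,:2]/p[:,2:]
E
python3 - <<'E'
from h import *
for n in("top","scene"):
    cv2.imwrite(f"pics/{n}0.png",arm.read_camera(n)); c=cal(n); print(n,c)
print(cal("wrist",arm.read_state())[3]); print(arm.read_state())
E
```

```text
top (array([[436.18354324,   0.        , 321.24036056],
       [  0.        , 436.18354324, 199.08744085],
       [  0.        ,   0.        ,   1.        ]]), array([0.43532164, 0.07659012, 1.13693595]), array([[ 0.02264989,  0.99208815, -0.12348313],
       [-0.9997027 ,  0.0213602 , -0.01175833],
       [-0.00902767,  0.12371274,  0.99227701]]), {'mtx': array([[436.18354324,   0.        , 321.24036056],
       [  0.        , 436.18354324, 199.08744085],
       [  0.        ,   0.        ,   1.        ]]), 'eye': array([0.43532164, 0.07659012, 1.13693595]), 'rotation': array([ 0.71349266,  0.04746758, -0.04010394, -0.69790166])})
scene (array([[436.98127966,   0.        , 313.60380211],
       [  0.        , 436.98127966, 198.39528653],
       [  0.        ,   0.        ,   1.        ]]), array([-0.03882899, -0.17425207,  0.70196129]), array([[ 0.39540127,  0.64146732, -0.65740209],
       [-0.91848212,  0.27070943, -0.28828284],
       [-0.00695907,  0.71779947,  0.69621512]]), {'mtx': array([[436.98127966,   0.        , 313.60380211],
       [  0.        , 436.98127966, 198.39528
[... 714 characters left out ...]
.1, 'joint_positions': array([ 1.07988245e+00,  2.21185361e-01,  1.52749844e+00, -5.53895107e-06,
        1.39470096e+00, -1.26081430e-01]), 'dq': array([ 1.37771744e-03, -2.71320845e-03, -1.99377139e-03, -1.40706686e-03,
       -5.09473244e-05, -1.42490208e-03]), 'tau': array([ 1.83024116e-03, -4.98238921e+01, -3.90550661e+01, -1.26363275e-04,
        5.63856651e-03,  6.88726277e-05]), 'ee_pos': array([0.22272958, 0.58337981, 0.23028412]), 'ee_rot': array([-2.69469339e-04,  1.81405681e-01,  9.83407940e-01, -8.54580265e-04]), 'contact_force': array([-0.07910051,  0.36072824, -0.26328249]), 'torque': array([0.01823324, 0.01616011, 0.02121374]), 'grip_force': 0.0, 'width': 0.08526286935563396}
```

View pics/top0.png

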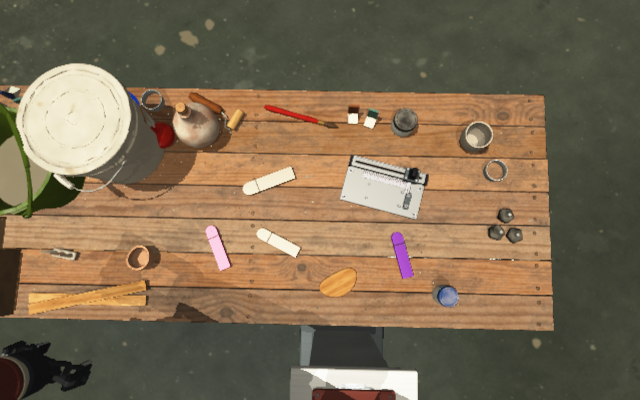

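View pics/scene0.png

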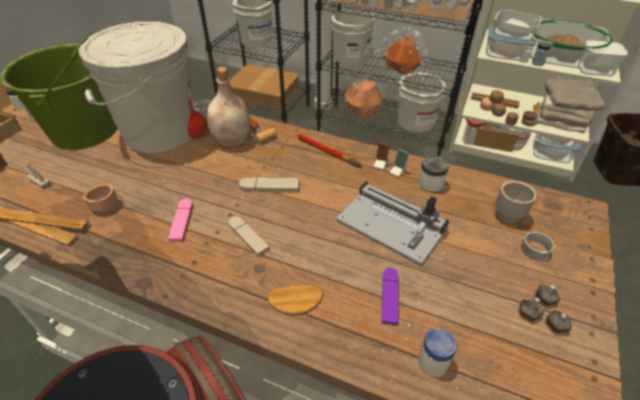

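The top view shows the dry bar at (269,181), the fired bar at (278,242) with its rounded end at upper left, and the gauge at (385,187). The rail is on the far side and the parked cursor at the right end, so gauge +y points image-left. Next I measure these.

Run:
```python
from h import *
im=cv2.imread("pics/top0.png"); c=cal("top"); print("dist" , [k for k in c[3]])
hsv=cv2.cvtColor(im,cv2.COLOR_BGR2HSV); print(hsv[242,285],hsv[181,275],hsv[200,375])
m=((hsv[...,2]>185)&(hsv[...,1]<90)).astype(np.uint8)*255
m[:, :235]=0; m[:,445:]=0; m[:150]=0; m[270:]=0
for cn in cv2.findContours(m,cv2.RETR_EXTERNAL,cv2.CHAIN_APPROX_NONE)[0]:
    if cv2.contourArea(cn)<150: continue
    P=ray(c,cn[:,0,:],0.012); r=cv2.minAreaRect((P[:,:2]*1000).astype(np.float32)); print(cv2.contourArea(cn),r)
x=np.vstack([cv2.resize(im[215:270,240:340],(800,440),interpolation=cv2.INTER_CUBIC)])
y=cv2.resize(im[145:225,330:440],(770,560),interpolation=cv2.INTER_CUBIC)
cv2.imwrite("pics/g0.png",y)
```

```text
dist ['mtx', 'eye', 'rotation']
[ 23  26 249] [ 23  32 246] [ 26  18 222]
487.5 ((463.34808349609375, 201.1015167236328), (119.32598876953125, 30.33285903930664), 63.85655975341797)
2521.5 ((597.7478637695312, -66.43681335449219), (205.36837768554688, 89.83958435058594), 76.56919860839844)
629.5 ((619.8362426757812, 231.47433471679688), (34.88334655761719, 140.7654266357422), 22.141969680786133)
213.0 ((665.8890991210938, -57.03260803222656), (137.37225341796875, 27.711658477783203), 76.31938171386719)
```

View pics/g0.png

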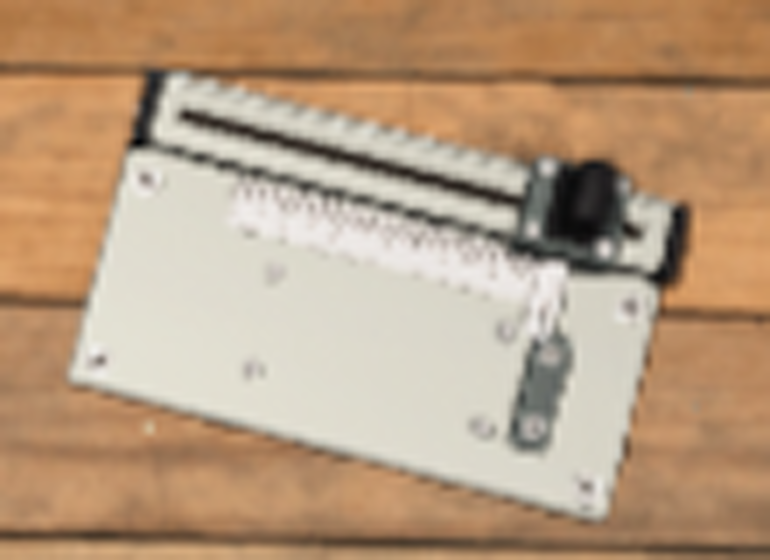

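The crop shows pins at about (275,272), (252,370), (507,330) and (482,428). The stop block is at (540,395) and the cursor handle at (590,205). Plate yaw comes out at about -13.4°, and the bar sizes match the stated ones. Moving over the fired bar.

Emit:
send_rows:
  deltas:
    - {"delta_pos": [2, -3.2, -0.6], "delta_rot": [0, 0, -0.138]}
    - {"delta_pos": [2, -3.2, -0.6], "delta_rot": [0, 0, -0.138]}
    - {"delta_pos": [2, -3.2, -0.6], "delta_rot": [0, 0, -0.138]}
    - {"delta_pos": [2, -3.2, -0.6], "delta_rot": [0, 0, -0.138]}
    - {"delta_pos": [2, -3.2, -0.6], "delta_rot": [0, 0, -0.138]}

```text
time_s: 0.6
ee_pos: [0.3232, 0.4224, 0.2006]
ee_rot: [-0.0, 0.506, 0.863, -0.0]
contact_force: [-0.1, 0.1, 0.1]
width: 0.0849
grip_force: 0.0
```

Emit:
send_rows:
  deltas:
    - {"delta_pos": [2, -3.2, -0.6], "delta_rot": [0, 0, -0.138]}
    - {"delta_pos": [2, -3.2, -0.6], "delta_rot": [0, 0, -0.138]}
    - {"delta_pos": [2, -3.2, -0.6], "delta_rot": [0, 0, -0.138]}
    - {"delta_pos": [2, -3.2, -0.6], "delta_rot": [0, 0, -0.138]}
    - {"delta_pos": [2, -3.2, -0.6], "delta_rot": [0, 0, -0.138]}

```text
time_s: 1.1
ee_pos: [0.4233, 0.2624, 0.1708]
ee_rot: [-0.0, 0.768, 0.641, -0.0]
contact_force: [0.0, -0.2, 0.0]
width: 0.0856
grip_force: 0.0
```

Emit:
send_rows:
  deltas:
    - {"delta_pos": [2, -3.1, -0.6], "delta_rot": [0, 0, -0.138]}
    - {"delta_pos": [2, -3.1, -0.6], "delta_rot": [0, 0, -0.138]}
    - {"delta_pos": [0, 0, 0], "delta_rot": [0, 0, 0]}
    - {"delta_pos": [0, 0, 0], "delta_rot": [0, 0, 0]}
  grip: -0.2

```text
time_s: 1.5
ee_pos: [0.4628, 0.2012, 0.1588]
ee_rot: [-0.0, 0.847, 0.531, -0.001]
contact_force: [-0.1, 0.1, 0.7]
width: 0.0514
grip_force: 0.0
```

```bash
cat > m.py <<'E'
from h import *
import sys
s=arm.read_state(); im=arm.read_camera("wrist"); cv2.imwrite(f"pics/{sys.argv[1]}.png",im)
q=s["ee_rot"]; M=R.from_quat([q[1],q[2],q[3],q[0]]).as_matrix()
print("t",s["time_s"],"pos",s["ee_pos"],"tooly",M[:,1],"yaw_y",np.degrees(np.arctan2(M[1,1],M[0,1])),"z",M[:,2],"w",s["width"],"gf",s["grip_force"],"F",s["contact_force"])
c=cal("wrist",s)
E
cat > b.py <<'E'
exec(open("m.py").read())
ztop=float(sys.argv[2])
hsv=cv2.cvtColor(im,cv2.COLOR_BGR2HSV)
m=((hsv[...,2]>170)&(hsv[...,1]<80)).astype(np.uint8)*255
m=cv2.morphologyEx(m,cv2.MORPH_CLOSE,np.ones((9,9)))
for cn in cv2.findContours(m,cv2.RETR_EXTERNAL,cv2.CHAIN_APPROX_NONE)[0]:
    if cv2.contourArea(cn)<1500: continue
    P=ray(c,cn[:,0,:],ztop); r=cv2.minAreaRect((P[:,:2]*1000).astype(np.float32)); print(cv2.contourArea(cn),cv2.boundingRect(cn),r)
E
python3 b.py w1 0.012
```

```text
t 1.5 pos [0.46278433 0.20123695 0.15876923] tooly [ 0.90007976 -0.43572326 -0.00129284] yaw_y -25.831348137224104 z [-1.42053549e-03  3.26789020e-05 -9.99998991e-01] w 0.051448449428493595 gf 0.0 F [-0.14625809  0.07784591  0.65872439]
2675.5 (0, 330, 91, 70) ((95.002197265625, 153.33282470703125), (135.0762481689453, 46.183319091796875), 15.390252113342285)
2788.5 (609, 265, 31, 117) ((673.9019775390625, -78.9510269165039), (143.4242706298828, 29.118532180786133), 76.26112365722656)
6845.5 (503, 252, 96, 116) ((605.9989013671875, -37.12194061279297), (142.27920532226562, 91.38082885742188), 76.1973648071289)
7099.5 (419, 0, 135, 135) ((619.3689575195312, 231.0333251953125), (45.80287170410156, 142.6532745361328), 24.655330657958984)
19571.5 (162, 0, 197, 213) ((473.1280212402344, 276.52618408203125), (120.3048324584961, 202.78553771972656), 18.652572631835938)
```

View pics/w1.png

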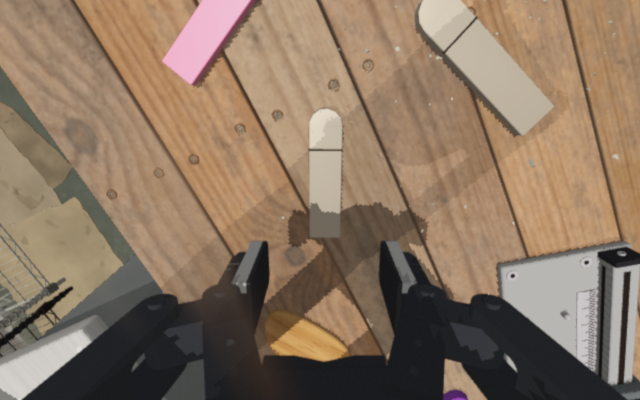

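The wrist view shows the fired bar upright: rounded tip at (325,108), line at row ~150, square end at row ~237 between columns 310 and 341. The gauge is at right.

Run:
```python
from h import *
s=arm.read_state(); c=cal("wrist",s)
im=cv2.imread("pics/w1.png"); g=cv2.cvtColor(im,cv2.COLOR_BGR2HSV)
# edges: saturation low on bar vs wood
for r in (165,185,200): print(r,[ (x) for x in range(290,365) if abs(int(g[r,x,1])-int(g[r,x-1,1]))>25])
print([ (y,g[y,325].tolist()) for y in list(range(103,114))+list(range(145,156))+list(range(230,244))])
P=ray(c,[[325,108.5],[325,150],[325,237],[309.5,180],[342.5,180]],0.012)*1000
print(P); print(np.linalg.norm(P[0]-P[2]),np.linalg.norm(P[1]-P[2]),np.linalg.norm(P[3]-P[4]))
print("tcp ground",proj(c,[s["ee_pos"][0],s["ee_pos"][1],0.012]))
```

```text
165 [309, 342]
185 [309, 342]
200 [309]
[(103, [15, 81, 179]), (104, [15, 82, 178]), (105, [16, 83, 178]), (106, [16, 83, 173]), (107, [15, 75, 159]), (108, [17, 48, 169]), (109, [20, 35, 209]), (110, [19, 32, 226]), (111, [19, 31, 228]), (112, [19, 30, 227]), (113, [19, 31, 227]), (145, [19, 37, 198]), (146, [19, 37, 198]), (147, [19, 38, 196]), (148, [19, 41, 181]), (149, [18, 48, 132]), (150, [17, 48, 106]), (151, [18, 42, 171]), (152, [19, 38, 195]), (153, [19, 38, 197]), (154, [19, 37, 198]), (155, [19, 38, 197]), (230, [18, 50, 112]), (231, [19, 48, 112]), (232, [19, 48, 112]), (233, [18, 50, 112]), (234, [19, 50, 112]), (235, [18, 50, 112]), (236, [19, 49, 110]), (237, [16, 61, 101]), (238, [16, 80, 92]), (239, [14, 89, 89]), (240, [14, 96, 85]), (241, [14, 93, 82]), (242, [15, 100, 79]), (243, [14, 109, 75])]
[[488.69057359 255.73795695  12.        ]
 [473.35894755 223.90643081  12.        ]
 [437.24386149 148.92427936  12.        ]
 [448.99041972 205.45837829  12.        ]
 [475.73518158 192.54966912  12.        ]]
118.55769020581272 83.22633283406752 29.69708839250975
tcp ground [[324.74045934 176.99710564]]
```

Emit:
send_rows:
  deltas:
    - {"delta_pos": [0, 0.1, -3.5]}
    - {"delta_pos": [0, 0, -3.5]}
    - {"delta_pos": [0, 0, -3.5]}
    - {"delta_pos": [0, 0, -3.3]}
    - {"delta_pos": [0, 0, -1.8]}

```text
invalid input
```

Emit:
send_rows:
  deltas:
    - {"delta_pos": [0, 0, 0]}
    - {"delta_pos": [0, 0, 0]}
    - {"delta_pos": [0, 0, 0]}
    - {"delta_pos": [0, 0, 0]}
    - {"delta_pos": [0, 0, 0]}
  grip: 1

```text
invalid input
```

Emit:
send_rows:
  deltas:
    - {"delta_pos": [0, 0.1, -3.5], "delta_rot": [0, 0, 0]}
    - {"delta_pos": [0, 0, -3.5], "delta_rot": [0, 0, 0]}
    - {"delta_pos": [0, 0, -3.5], "delta_rot": [0, 0, 0]}
    - {"delta_pos": [0, 0, -3.3], "delta_rot": [0, 0, 0]}
    - {"delta_pos": [0, 0, -1.8], "delta_rot": [0, 0, 0]}

```text
time_s: 2.05
ee_pos: [0.4602, 0.2038, 0.0006]
ee_rot: [-0.001, 0.846, 0.533, -0.002]
contact_force: [0.8, -0.3, 0.7]
width: 0.0514
grip_force: 0.0
```

Emit:
send_rows:
  deltas:
    - {"delta_pos": [0, 0, 0], "delta_rot": [0, 0, 0]}
    - {"delta_pos": [0, 0, 0], "delta_rot": [0, 0, 0]}
    - {"delta_pos": [0, 0, 0], "delta_rot": [0, 0, 0]}
    - {"delta_pos": [0, 0, 0], "delta_rot": [0, 0, 0]}
    - {"delta_pos": [0, 0, 0], "delta_rot": [0, 0, 0]}
  grip: 1

```text
time_s: 2.55
ee_pos: [0.4638, 0.2032, 0.0044]
ee_rot: [0.0, 0.847, 0.532, 0.001]
contact_force: [-0.1, 0.7, -1.8]
width: 0.0271
grip_force: 60.2
```

Emit:
send_rows:
  deltas:
    - {"delta_pos": [0, 0, 2], "delta_rot": [0, 0, 0]}
    - {"delta_pos": [0, 0, 4], "delta_rot": [0, 0, 0]}
    - {"delta_pos": [0.4, -3.8, 2], "delta_rot": [0, 0, 0.03]}
    - {"delta_pos": [0.4, -3.8, 2], "delta_rot": [0, 0, 0.03]}
    - {"delta_pos": [0.4, -3.8, 2], "delta_rot": [0, 0, 0.03]}

```text
time_s: 3.05
ee_pos: [0.4751, 0.0879, 0.1249]
ee_rot: [0.0, 0.822, 0.57, 0.001]
contact_force: [0.3, 0.4, -1.1]
width: 0.027
grip_force: 60.3
```

Emit:
send_rows:
  deltas:
    - {"delta_pos": [0.4, -3.8, 2], "delta_rot": [0, 0, 0.03]}
    - {"delta_pos": [0.4, -3.8, 2], "delta_rot": [0, 0, 0.03]}
    - {"delta_pos": [0.4, -3.8, 2], "delta_rot": [0, 0, 0.03]}
    - {"delta_pos": [0.4, -3.7, 1.6], "delta_rot": [0, 0, 0.035]}
    - {"delta_pos": [0, 0, 0], "delta_rot": [0, 0, 0]}

```text
time_s: 3.55
ee_pos: [0.4931, -0.0667, 0.203]
ee_rot: [0.003, 0.786, 0.618, 0.001]
contact_force: [1.1, 0.9, -1.1]
width: 0.027
grip_force: 60.3
```

Emit:
send_rows:
  deltas:
    - {"delta_pos": [0, 0, 0], "delta_rot": [0, 0, 0]}
    - {"delta_pos": [0, 0, 0], "delta_rot": [0, 0, 0]}

```text
time_s: 3.75
ee_pos: [0.4904, -0.0614, 0.1987]
ee_rot: [-0.001, 0.785, 0.619, -0.0]
contact_force: [0.3, 0.2, -1.1]
width: 0.027
grip_force: 60.3
```

```bash
python3 b.py w2 0.012
```

```text
t 3.75 pos [ 0.49036874 -0.06135572  0.19871615] tooly [ 0.97251081 -0.23285472 -0.00118662] yaw_y -13.465209379174675 z [-1.03904457e-03  7.56420158e-04 -9.99999174e-01] w 0.027034666287069326 gf 60.31269550323486 F [ 0.34993225  0.22252708 -1.12728548]
8310.0 (267, 125, 95, 135) ((479.9839172363281, -90.28985595703125), (86.8972396850586, 141.6545867919922), 0.5164307355880737)
17125.5 (383, 21, 109, 222) ((600.021728515625, -61.45869445800781), (216.74427795410156, 91.13717651367188), 76.68156433105469)
1547.0 (259, 0, 63, 46) ((491.4403991699219, 74.35592651367188), (36.45197677612305, 54.740962982177734), 76.484619140625)
```

View pics/w2.png

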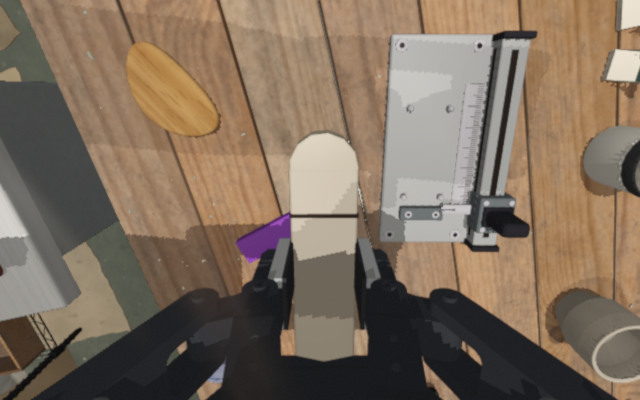

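The wrist view shows the bar held square, with tip (324,132), line at row 215 and square end near row 358. The gauge plate spans columns 380–492 and rows 35–241, the pins are at (410,108), (449,108), (404,196), (440,196), and the stop is at (421,213).

Run:
```python
from h import *
s=arm.read_state(); c=cal("wrist",s)
im=cv2.imread("pics/w2.png"); g=cv2.cvtColor(im,cv2.COLOR_BGR2HSV); S=g[...,1].astype(float)
sm=cv2.GaussianBlur(S,(0,0),1)
def edge(pts):  # position of largest gradient in sat along list of pixels
    v=np.array([sm[y,x] for x,y in pts]); return pts[int(np.argmax(abs(np.diff(v))))]
L=[]; 
for y in range(55,225,10): L.append(edge([(x,y) for x in range(372,400)]))
L=np.array(L)+[.5,0]
T=np.array([edge([(x,y) for y in range(25,45)]) for x in range(412,470,8)])+[0,.5]
B=np.array([edge([(x,y) for y in range(230,255)]) for x in range(392,455,8)])+[0,.5]
for n,a in(("left",L),("top",T),("bot",B)):
    P=ray(c,a,0.012)[:,:2]*1000; m=P.mean(0); u=np.linalg.svd(P-m)[2][0]; print(n,a[0],a[-1],m.round(1),u, np.degrees(np.arctan2(u[1],u[0])),"res",((P-m)@[-u[1],u[0]]).round(1))
w=np.radians(-13.4); ex=np.array([np.cos(w),np.sin(w)]); ey=np.array([-ex[1],ex[0]])
gy=lambda p:(ray(c,p,0.012)[:,:2]*1000)@ey
gx=lambda p:(ray(c,p,0.012)[:,:2]*1000)@ex
print("y top/bot",gy(T).round(1),gy(B).round(1)); print("x left",gx(L).round(1))
pz=ray(c,[[410,108],[449,108],[404,196],[440,196]],0.020)[:,:2]*1000
print("pins",pz@ex,pz@ey)
print("bar tip/line at z", [ (z,(ray(c,[[324.5,132],[324.5,215],[324.5,358]],z)[:,:2]*1000@ey).round(1),(ray(c,[[290,180],[358,180]],z)[:,:2]*1000@ex).round(1)) for z in (.203,.206,.209,.212)])
print("tcp",s["ee_pos"][:2]*1000@ex,s["ee_pos"][:2]*1000@ey)
cv2.imwrite("pics/w2c.png",cv2.resize(im[90:245,370:500],(0,0),fx=3.8,fy=3.8,interpolation=cv2.INTER_CUBIC))
```

```text
left [388.5  55. ] [379.5 215. ] [554.3 -45.1] [-0.23662186 -0.97160182] -103.68724544759473 res [-0.2  0.3 -0.1  0.4  0.  -0.4  0.2 -0.3  0.3 -0.1 -0.6 -0.   0.6  0.1
 -0.3  0.3 -0.2]
top [412.   33.5] [468.   33.5] [620.1  34.8] [ 0.97249703 -0.23291529] -13.468768167620427 res [-0.  0.  0. -0.  0. -0.  0. -0.]
bot [392.  241.5] [448.  241.5] [ 571.7 -164.9] [ 0.97269914 -0.23206979] -13.418959387869137 res [ 0.  0.  0.  0.  0. -0. -0.  0.]
y top/bot [177.6 177.6 177.6 177.6 177.6 177.6 177.6 177.6] [-27.9 -28.  -28.  -28.  -28.  -28.  -28.  -28. ]
x left [549.8 550.2 549.8 550.3 549.8 549.4 549.9 549.4 549.9 549.4 549.  549.5
 550.  549.5 549.  549.5 549. ]
pins [571.01525823 607.48391873 571.41668198 607.81667412] [112.83210866 112.79839791  26.34760185  26.32759578]
bar tip/line at z [(0.203, array([113.1,  76.4,  -2.4]), array([476. , 505.4])), (0.206, array([113.5,  77.6,   0.4]), array([476.3, 505.1])), (0.209, array([113.9,  78.7,   3.3]), array([476.6, 504.7])), (0.212, array([114.2,  79.9,   6.1]), array([476.9, 504.4]))]
tcp 491.11564251961914 54.23692176118063
```

View pics/w2c.png

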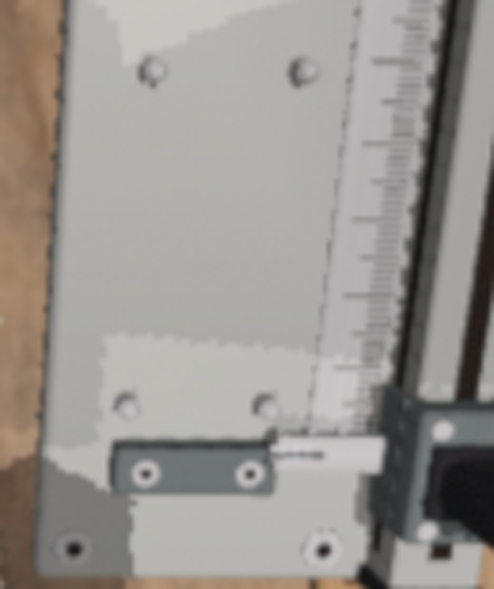

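Emit:
send_rows:
  deltas:
    - {"delta_pos": [2.5, 0.05, -1.5], "delta_rot": [0, 0, 0]}
    - {"delta_pos": [2.5, 0.05, -1.5], "delta_rot": [0, 0, 0]}
    - {"delta_pos": [2.5, 0.05, -2], "delta_rot": [0, 0, 0]}
    - {"delta_pos": [2.5, 0.05, -2], "delta_rot": [0, 0, 0]}
    - {"delta_pos": [0.2, 0.05, -3], "delta_rot": [0, 0, 0]}

```text
time_s: 4.3
ee_pos: [0.5962, -0.0583, 0.0994]
ee_rot: [0.001, 0.784, 0.62, 0.001]
contact_force: [0.5, 0.3, -0.5]
width: 0.027
grip_force: 60.3
```

Emit:
send_rows:
  deltas:
    - {"delta_pos": [0, 0, -3.5], "delta_rot": [0, 0, 0]}
    - {"delta_pos": [0, 0, 0], "delta_rot": [0, 0, 0]}
    - {"delta_pos": [0, 0, 0], "delta_rot": [0, 0, 0]}
    - {"delta_pos": [0, 0, 0], "delta_rot": [0, 0, 0]}

```text
time_s: 4.7
ee_pos: [0.5943, -0.0593, 0.0663]
ee_rot: [0.001, 0.785, 0.62, 0.001]
contact_force: [0.3, -0.7, -0.2]
width: 0.0273
grip_force: 60.2
```

```bash
python3 m.py w3
python3 - <<'E'
from h import *
s=arm.read_state();w=np.radians(-13.43); ex=np.array([np.cos(w),np.sin(w)]); ey=np.array([-ex[1],ex[0]])
print(s["ee_pos"][:2]*1000@ex,s["ee_pos"][:2]*1000@ey)
E
```

```text
t 4.7 pos [ 0.59425559 -0.05934874  0.06632957] tooly [ 0.97269103 -0.23208681  0.0028063 ] yaw_y -13.420016015065663 z [ 2.73928738e-03 -6.11027529e-04 -9.99996061e-01] w 0.02729089248293453 gf 60.24174928665161 F [ 0.31949417 -0.70245848 -0.20859582]
592.1937337035203 80.11087287573649
```

View pics/w3.png

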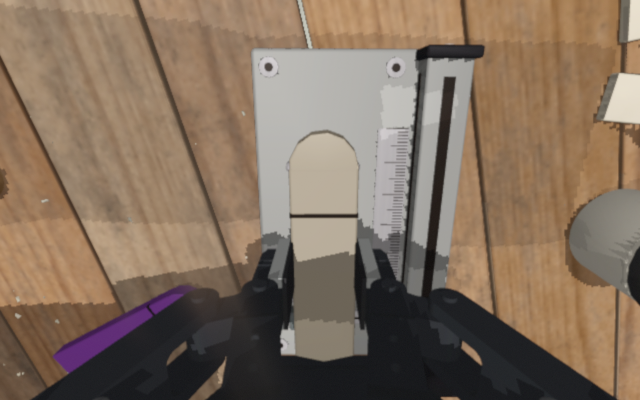

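The bar hangs over the plate. The plate's left edge runs from (254,60) to about (258,200) and its top edge is row 49; the bar spans columns 290–358.

Run:
```python
from h import *
s=arm.read_state(); c=cal("wrist",s); w=np.radians(-13.43); ex=np.array([np.cos(w),np.sin(w)]); ey=np.array([-ex[1],ex[0]])
im=cv2.imread("pics/w3.png"); sm=cv2.GaussianBlur(cv2.cvtColor(im,cv2.COLOR_BGR2HSV)[...,1].astype(float),(0,0),1)
def edge(pts):
    v=np.array([sm[y,x] for x,y in pts]); return pts[int(np.argmax(abs(np.diff(v))))]
L=np.array([edge([(x,y) for x in range(240,270)]) for y in range(65,215,15)])+[.5,0]
T=np.array([edge([(x,y) for y in range(40,60)]) for x in range(270,400,15)])+[0,.5]
f=lambda a,z:ray(c,a,z)[:,:2]*1000
print("left",L[[0,-1]],(f(L,.012)@ex).round(1)); print("top",(f(T,.012)@ey).round(1))
B=np.array([edge([(x,y) for x in range(275,305)]) for y in range(180,235,10)])+[.5,0]
C=np.array([edge([(x,y) for x in range(345,372)]) for y in range(180,235,10)])+[.5,0]
z=s["ee_pos"][2]+.0076
print("bar",(f(B,z)@ex).round(1),(f(C,z)@ex).round(1),"tip",f([[324.5,130.5]],z)@ey, "tcp",s["ee_pos"][:2]*1000@ex,s["ee_pos"][:2]*1000@ey)
```

```text
left [[251.5  65. ]
 [258.5 200. ]] [551.7 551.2 551.2 551.3 551.3 551.4 551.4 550.9 550.9 551. ]
top [177.7 177.7 177.7 177.7 177.7 177.2 177.2 177.2 177.2]
bar [576.7 576.6 576.9 576.7 577.  576.9] [605.9 606.  606.1 606.3 606.4 606.5] tip [139.99725988] tcp 592.1937337035203 80.11087287573649
```

Emit:
send_rows:
  deltas:
    - {"delta_pos": [-0.04, 0, -2], "delta_rot": [0, 0, 0]}
    - {"delta_pos": [0, 0, -1.8], "delta_rot": [0, 0, 0]}
    - {"delta_pos": [0, 0, 0], "delta_rot": [0, 0, 0]}
    - {"delta_pos": [0, 0, 0], "delta_rot": [0, 0, 0]}

```text
time_s: 5.15
ee_pos: [0.5933, -0.0598, 0.0278]
ee_rot: [0.001, 0.785, 0.619, 0.001]
contact_force: [0.0, 0.2, -0.5]
width: 0.027
grip_force: 60.3
```

Emit:
send_rows:
  deltas:
    - {"delta_pos": [0, 0, -0.25], "delta_rot": [0, 0, 0]}
    - {"delta_pos": [0, 0, -0.25], "delta_rot": [0, 0, 0]}
    - {"delta_pos": [0, 0, -0.1], "delta_rot": [0, 0, 0]}
    - {"delta_pos": [0, 0, 0], "delta_rot": [0, 0, 0]}
    - {"delta_pos": [0, 0, 0], "delta_rot": [0, 0, 0]}

```text
time_s: 5.65
ee_pos: [0.5926, -0.0597, 0.0204]
ee_rot: [-0.0, 0.785, 0.619, 0.0]
contact_force: [1.3, 0.6, -1.4]
width: 0.027
grip_force: 60.3
```

Emit:
send_rows:
  deltas:
    - {"delta_pos": [0, 0, -0.2], "delta_rot": [0, 0, 0]}
    - {"delta_pos": [0, 0, -0.1], "delta_rot": [0, 0, 0]}
    - {"delta_pos": [0, 0, 0], "delta_rot": [0, 0, 0]}
    - {"delta_pos": [0, 0, 0], "delta_rot": [0, 0, 0]}

```text
time_s: 6.05
ee_pos: [0.5925, -0.0596, 0.0172]
ee_rot: [-0.0, 0.785, 0.619, -0.0]
contact_force: [-0.1, -0.4, -1.5]
width: 0.0269
grip_force: 60.3
```

Emit:
send_rows:
  deltas:
    - {"delta_pos": [-0.05, -0.2, 0], "delta_rot": [0, 0, 0]}
    - {"delta_pos": [-0.05, -0.2, 0], "delta_rot": [0, 0, 0]}
    - {"delta_pos": [0, 0, 0], "delta_rot": [0, 0, 0]}
    - {"delta_pos": [0, 0, 0], "delta_rot": [0, 0, 0]}

```text
time_s: 6.45
ee_pos: [0.5916, -0.0638, 0.0173]
ee_rot: [-0.0, 0.785, 0.619, 0.0]
contact_force: [-0.2, -1.2, -0.3]
width: 0.0269
grip_force: 60.3
```

Emit:
send_rows:
  deltas:
    - {"delta_pos": [-0.02, -0.1, 0], "delta_rot": [0, 0, 0]}
    - {"delta_pos": [0, 0, 0], "delta_rot": [0, 0, 0]}
    - {"delta_pos": [0, 0, 0], "delta_rot": [0, 0, 0]}

```text
time_s: 6.75
ee_pos: [0.5914, -0.0646, 0.0173]
ee_rot: [-0.0, 0.785, 0.619, 0.0]
contact_force: [0.4, 0.4, -0.9]
width: 0.0273
grip_force: 60.3
```

Emit:
send_rows:
  deltas:
    - {"delta_pos": [-0.02, -0.1, 0], "delta_rot": [0, 0, 0]}
    - {"delta_pos": [0, 0, 0], "delta_rot": [0, 0, 0]}
    - {"delta_pos": [0, 0, 0], "delta_rot": [0, 0, 0]}

```text
time_s: 7.05
ee_pos: [0.5913, -0.0651, 0.0173]
ee_rot: [-0.0, 0.785, 0.619, 0.0]
contact_force: [0.8, 3.8, -0.6]
width: 0.0271
grip_force: 60.3
```

Emit:
send_rows:
  deltas:
    - {"delta_pos": [-0.02, -0.05, 0], "delta_rot": [0, 0, 0]}
    - {"delta_pos": [0, 0, 0], "delta_rot": [0, 0, 0]}
    - {"delta_pos": [0, 0, 0], "delta_rot": [0, 0, 0]}

```text
time_s: 7.35
ee_pos: [0.5913, -0.0652, 0.0174]
ee_rot: [-0.0, 0.785, 0.619, 0.001]
contact_force: [2.2, 5.9, -1.3]
width: 0.0271
grip_force: 60.3
```

Emit:
send_rows:
  deltas:
    - {"delta_pos": [0, 0, -0.1], "delta_rot": [0, 0, 0]}
    - {"delta_pos": [0, 0, 0], "delta_rot": [0, 0, 0]}
    - {"delta_pos": [0, 0, 0], "delta_rot": [0, 0, 0]}

```text
time_s: 7.65
ee_pos: [0.5914, -0.0652, 0.0166]
ee_rot: [-0.0, 0.785, 0.619, 0.001]
contact_force: [1.4, 6.6, 1.1]
width: 0.0272
grip_force: 60.5
```

Emit:
send_rows:
  deltas:
    - {"delta_pos": [0, 0, 0], "delta_rot": [0, 0, 0]}
    - {"delta_pos": [0, 0, 0], "delta_rot": [0, 0, 0]}
    - {"delta_pos": [0, 0, 0], "delta_rot": [0, 0, 0]}
    - {"delta_pos": [0, 0, 0], "delta_rot": [0, 0, 0]}
    - {"delta_pos": [0, 0, 0], "delta_rot": [0, 0, 0]}
  grip: -0.15

```text
time_s: 8.15
ee_pos: [0.591, -0.0664, 0.0163]
ee_rot: [0.0, 0.785, 0.619, -0.0]
contact_force: [0.2, 0.5, -0.4]
width: 0.0489
grip_force: 0.0
```

Emit:
send_rows:
  deltas:
    - {"delta_pos": [0, 0, 1], "delta_rot": [0, 0, 0]}
    - {"delta_pos": [0, 0, 3.5], "delta_rot": [0, 0, 0]}
    - {"delta_pos": [0, 0, 4.5], "delta_rot": [0, 0, 0]}
    - {"delta_pos": [0, 0, 4.5], "delta_rot": [0, 0, 0]}
    - {"delta_pos": [0, 0, 2], "delta_rot": [0, 0, 0]}

```text
time_s: 8.65
ee_pos: [0.5935, -0.0667, 0.1776]
ee_rot: [0.003, 0.785, 0.619, 0.002]
contact_force: [1.7, -0.7, 0.3]
width: 0.0493
grip_force: 0.0
```

Emit:
send_rows:
  deltas:
    - {"delta_pos": [0.44, -1.6, 0], "delta_rot": [0, 0, 0]}
    - {"delta_pos": [0, -2, 0], "delta_rot": [0, 0, 0]}
    - {"delta_pos": [0, -2, 0], "delta_rot": [0, 0, 0]}
    - {"delta_pos": [0, 0, 0], "delta_rot": [0, 0, 0]}
    - {"delta_pos": [0, 0, 0], "delta_rot": [0, 0, 0]}

```text
time_s: 9.15
ee_pos: [0.5947, -0.1227, 0.1702]
ee_rot: [-0.001, 0.786, 0.619, -0.0]
contact_force: [-0.2, 0.3, -0.4]
width: 0.0491
grip_force: 0.0
```

```bash
python3 m.py w4
```

```text
t 9.15 pos [ 0.59471816 -0.12269874  0.17019907] tooly [ 0.97216519 -0.23428908 -0.00186036] yaw_y -13.549744258601352 z [-1.72980376e-03  7.62738657e-04 -9.99998213e-01] w 0.04909197897386823 gf 0.0 F [-0.19410994  0.25485196 -0.40957045]
```

View pics/w4.png

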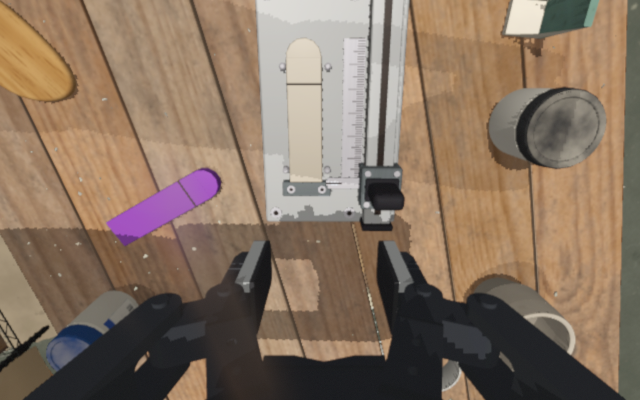

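The bar is seated between the pins (tip (304,38), line row 84, square end on the stop at row ~182). The pointer is at row ~184, the handle at (385,195). Now I measure the line and handle from this view.

Run:
```python
from h import *
s=arm.read_state(); c=cal("wrist",s); w=np.radians(-13.45); ex=np.array([np.cos(w),np.sin(w)]); ey=np.array([-ex[1],ex[0]])
im=cv2.imread("pics/w4.png"); g=cv2.cvtColor(im,cv2.COLOR_BGR2GRAY).astype(float)
for n,x,a,b in(("tip",304,32,46),("line",304,78,92),("stop",304,174,198),("ptr",335,172,196)): print(n,a,g[a:b,x-3:x+4].mean(1).round().tolist())
f=lambda a,z:ray(c,a,z)[:,:2]*1000
for n,p,z in(("tip",[304,38],.024),("line",[304,84],.024),("end",[304,182],.024),("L",[287,120],.024),("R",[323,120],.024),("ptr",[330,184],.024),("plateBot",[320,221],.012)): P=f([p],z); print(n,P@ex,P@ey)
cv2.imwrite("pics/w4c.png",cv2.resize(im[145:235,265:415],(0,0),fx=5,fy=5,interpolation=cv2.INTER_CUBIC))
```

```text
tip 32 [197.0, 197.0, 197.0, 197.0, 195.0, 188.0, 196.0, 211.0, 216.0, 216.0, 216.0, 216.0, 215.0, 215.0]
line 78 [206.0, 206.0, 206.0, 204.0, 190.0, 144.0, 106.0, 176.0, 202.0, 205.0, 205.0, 204.0, 204.0, 204.0]
stop 174 [186.0, 186.0, 196.0, 205.0, 208.0, 208.0, 206.0, 180.0, 137.0, 123.0, 127.0, 126.0, 126.0, 125.0, 124.0, 124.0, 124.0, 124.0, 122.0, 122.0, 124.0, 133.0, 174.0, 193.0]
ptr 172 [178.0, 178.0, 178.0, 177.0, 171.0, 156.0, 175.0, 191.0, 197.0, 210.0, 180.0, 126.0, 200.0, 217.0, 208.0, 205.0, 193.0, 189.0, 191.0, 192.0, 193.0, 194.0, 194.0, 194.0]
tip [590.58522216] [134.10032398]
line [589.92621929] [99.2830033]
end [588.33785831] [15.36459291]
L [574.89778723] [70.12602721]
R [605.55066024] [70.08318771]
ptr [611.73281139] [13.46961252]
plateBot [602.37670666] [-27.24586991]
```

View pics/w4c.png

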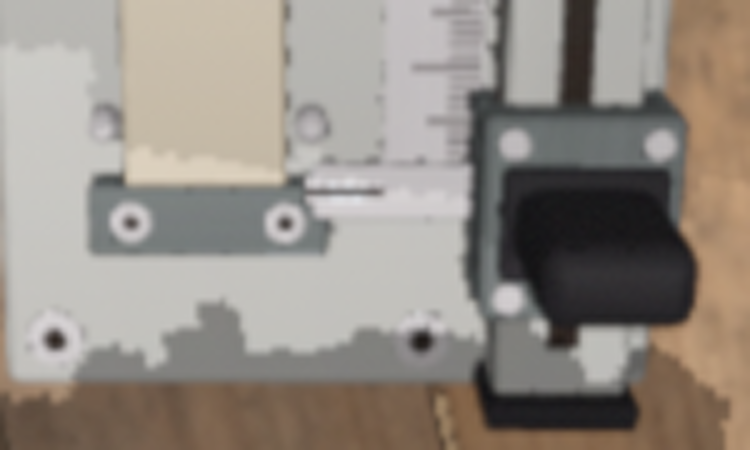

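The crop confirms the square end flush on the stop, the pointer's centre line at about row 183, and the handle on the saddle. Next I turn 90° above the handle so the fingers close along the pull direction.

Emit:
send_rows:
  deltas:
    - {"delta_pos": [0.37, -0.125, 0], "delta_rot": [0, 0, 0.131]}
    - {"delta_pos": [0.37, -0.125, 0], "delta_rot": [0, 0, 0.131]}
    - {"delta_pos": [0.37, -0.125, 0], "delta_rot": [0, 0, 0.131]}
    - {"delta_pos": [0.37, -0.125, 0], "delta_rot": [0, 0, 0.131]}

```text
time_s: 9.6
ee_pos: [0.6101, -0.1262, 0.1708]
ee_rot: [-0.0, 0.595, 0.803, -0.0]
contact_force: [0.6, -0.7, -1.3]
width: 0.0492
grip_force: 0.0
```

Emit:
send_rows:
  deltas:
    - {"delta_pos": [0.37, -0.125, 0], "delta_rot": [0, 0, 0.131]}
    - {"delta_pos": [0.37, -0.125, 0], "delta_rot": [0, 0, 0.131]}
    - {"delta_pos": [0.37, -0.125, 0], "delta_rot": [0, 0, 0.131]}
    - {"delta_pos": [0.37, -0.125, 0], "delta_rot": [0, 0, 0.131]}

```text
time_s: 10.0
ee_pos: [0.6249, -0.1311, 0.1708]
ee_rot: [-0.0, 0.367, 0.93, 0.0]
contact_force: [-0.6, -0.0, 0.8]
width: 0.0493
grip_force: 0.0
```

Emit:
send_rows:
  deltas:
    - {"delta_pos": [0.37, -0.125, 0], "delta_rot": [0, 0, 0.131]}
    - {"delta_pos": [0.37, -0.125, 0], "delta_rot": [0, 0, 0.131]}
    - {"delta_pos": [0.37, -0.125, 0], "delta_rot": [0, 0, 0.131]}
    - {"delta_pos": [0.37, -0.125, 0], "delta_rot": [0, 0, 0.131]}
    - {"delta_pos": [0, 0, 0], "delta_rot": [0, 0, 0]}

```text
time_s: 10.5
ee_pos: [0.6399, -0.1363, 0.1708]
ee_rot: [-0.0, 0.116, 0.993, 0.0]
contact_force: [0.6, -0.1, 0.2]
width: 0.0488
grip_force: 0.0
```

Emit:
send_rows:
  deltas:
    - {"delta_pos": [0, 0, 0], "delta_rot": [0, 0, 0]}
    - {"delta_pos": [0, 0, 0], "delta_rot": [0, 0, 0]}

```text
time_s: 10.7
ee_pos: [0.6396, -0.1366, 0.1711]
ee_rot: [-0.0, 0.118, 0.993, 0.0]
contact_force: [-0.3, 0.5, -0.0]
width: 0.0489
grip_force: 0.0
```

```bash
python3 m.py w5
```

```text
t 10.7 pos [ 0.63955208 -0.13664499  0.17106289] tooly [2.33682801e-01 9.72312883e-01 7.86518328e-05] yaw_y 76.48600883606588 z [-4.82135086e-04  1.96766394e-04 -9.99999864e-01] w 0.04890397054216459 gf 0.0 F [-0.28478466  0.47370052 -0.03770204]
```

View pics/w5.png

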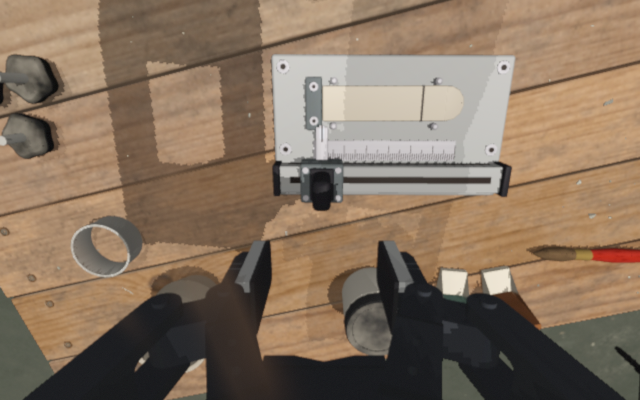

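The gauge appears turned 90°: handle at (321,188), pointer at (321,140), bar from column 322 to tip 464, line at column ~422. No more pictures to view; from here I use numbers only.

Run:
```python
from h import *
s=arm.read_state(); c=cal("wrist",s); w=np.radians(-13.45); ex=np.array([np.cos(w),np.sin(w)]); ey=np.array([-ex[1],ex[0]])
im=cv2.imread("pics/w5.png"); g=cv2.cvtColor(im,cv2.COLOR_BGR2GRAY).astype(float)
print("line",414,g[100:108,414:430].mean(0).round().tolist())
print("end",314,g[100:108,314:330].mean(0).round().tolist()); print("tip",g[100:108,458:470].mean(0).round().tolist())
print("ptr row140",310,g[133:148,310:332].mean(0).round().tolist())
print("handle cols row195",g[195,300:345].round().tolist()); print("handle rows col321",165,g[165:220,321].round().tolist())
hd=(np.array([0.6395,-.1377,0]));
for x in(-.012,.012):
  for z in(.048,.080):
    p=589.8+64+x*1000; P=np.r_[(p*ex+15*ey)/1000,z]; print(x,z,proj(c,P))
f=lambda a,z:ray(c,a,z)[:,:2]*1000
for n,p,z in(("line",[422,104],.024),("end",[322,104],.024),("tip",[464,104],.024),("ptr",[321,135],.024)): P=f([p],z); print(n,P@ex,P@ey)
print(s["ee_pos"][:2]*1000@ex,s["ee_pos"][:2]*1000@ey)
```

```text
line 414 [201.0, 201.0, 201.0, 201.0, 201.0, 201.0, 194.0, 150.0, 109.0, 158.0, 192.0, 201.0, 202.0, 202.0, 202.0, 202.0]
end 314 [129.0, 130.0, 131.0, 132.0, 133.0, 132.0, 124.0, 105.0, 142.0, 198.0, 215.0, 217.0, 217.0, 217.0, 217.0, 217.0]
tip [200.0, 199.0, 198.0, 194.0, 194.0, 186.0, 182.0, 182.0, 182.0, 182.0, 182.0, 182.0]
ptr row140 310 [194.0, 193.0, 182.0, 160.0, 141.0, 141.0, 184.0, 204.0, 210.0, 215.0, 217.0, 188.0, 186.0, 215.0, 218.0, 215.0, 209.0, 185.0, 179.0, 184.0, 186.0, 185.0]
handle cols row195 [77.0, 71.0, 76.0, 88.0, 101.0, 111.0, 111.0, 99.0, 80.0, 59.0, 37.0, 28.0, 22.0, 20.0, 22.0, 22.0, 23.0, 25.0, 24.0, 23.0, 23.0, 24.0, 24.0, 25.0, 22.0, 23.0, 23.0, 20.0, 20.0, 22.0, 20.0, 21.0, 23.0, 36.0, 55.0, 75.0, 115.0, 141.0, 150.0, 137.0, 118.0, 106.0, 100.0, 117.0, 124.0]
handle rows col321 165 [102.0, 111.0, 110.0, 78.0, 45.0, 47.0, 36.0, 22.0, 19.0, 20.0, 20.0, 19.0, 21.0, 20.0, 19.0, 24.0, 27.0, 31.0, 35.0, 35.0, 39.0, 46.0, 49.0, 50.0, 51.0, 51.0, 50.0, 38.0, 26.0, 23.0, 24.0, 22.0, 21.0, 24.0, 23.0, 22.0, 24.0, 20.0, 22.0, 23.0, 19.0, 22.0, 22.0, 21.0, 27.0, 61.0, 126.0, 146.0, 147.0, 149.0, 151.0, 148.0, 144.0, 140.0, 137.0]
-0.012 0.048 [[321.89680762 169.9605189 ]]
-0.012 0.08 [[321.68142729 180.19655928]]
0.012 0.048 [[321.98232714 197.81066037]]
0.012 0.08 [[321.78344662 211.15025251]]
line [590.6604853] [99.34331523]
end [590.54641038] [15.12276885]
tip [590.70840601] [134.72276603]
ptr [616.5062399] [14.18246239]
653.8580629823099 15.749230792800546
```

Emit:
send_rows:
  deltas:
    - {"delta_pos": [0, -0.06, -3], "delta_rot": [0, 0, 0]}
    - {"delta_pos": [0, 0, -4], "delta_rot": [0, 0, 0]}
    - {"delta_pos": [0, 0, -3.3], "delta_rot": [0, 0, 0]}
    - {"delta_pos": [0, 0, -1.5], "delta_rot": [0, 0, 0]}
    - {"delta_pos": [0, 0, 0], "delta_rot": [0, 0, 0]}

```text
time_s: 11.25
ee_pos: [0.6376, -0.137, 0.0504]
ee_rot: [-0.003, 0.117, 0.993, 0.001]
contact_force: [-0.2, 0.7, -0.1]
width: 0.0489
grip_force: 0.0
```

Emit:
send_rows:
  deltas:
    - {"delta_pos": [0, 0, 0], "delta_rot": [0, 0, 0]}
    - {"delta_pos": [0, 0, 0], "delta_rot": [0, 0, 0]}
    - {"delta_pos": [0, 0, 0], "delta_rot": [0, 0, 0]}
    - {"delta_pos": [0, 0, 0], "delta_rot": [0, 0, 0]}
    - {"delta_pos": [0, 0, 0], "delta_rot": [0, 0, 0]}
  grip: 1

```text
time_s: 11.75
ee_pos: [0.6414, -0.1391, 0.0562]
ee_rot: [0.002, 0.117, 0.993, -0.001]
contact_force: [-0.7, -2.4, 6.0]
width: 0.0133
grip_force: 59.8
```

```bash
cat > p.py <<'E'
exec(open("m.py").read())
w=np.radians(-13.45); ex=np.array([np.cos(w),np.sin(w)]); ey=np.array([-ex[1],ex[0]])
print("tcp'",s["ee_pos"][:2]*1000@ex,s["ee_pos"][:2]*1000@ey)
# rectify the plane z=.024 to a gauge-aligned picture, 0.25 mm/px: cols y' -10..150, rows x' 560..660
X,Y=np.meshgrid(np.arange(560,660,.25),np.arange(-10,150,.25),indexing="ij")
P=np.c_[(X.reshape(-1,1)*ex+Y.reshape(-1,1)*ey)/1000,np.full(X.size,.024)]
uv=proj(c,P).astype(np.float32).reshape(*X.shape,2)
rc=cv2.remap(im,uv[...,0],uv[...,1],cv2.INTER_CUBIC); g=cv2.cvtColor(rc,cv2.COLOR_BGR2GRAY).astype(float); np.save("rc.npy",g)
row=lambda x:int((x-560)/.25)
b=g[row(583):row(597)].mean(0)
for a,e in((88,112),):
    seg=b[int((a+10)*4):int((e+10)*4)]; wt=np.clip(np.median(seg)-seg-15,0,None); print("line y'",a+(wt*np.arange(len(seg))).sum()/wt.sum()/4,"contrast",wt.max())
print("bar end profile y' 10..20:",b[80:120:2].round().tolist())
print("tip profile 128..140",b[552:600:3].round().tolist())
for x in(608.5,610,612,614,616): 
    q=g[row(x)-1:row(x)+2].mean(0); print("ptr row",x,[int(v) for v in q[int((float(sys.argv[2])+10)*4):int((float(sys.argv[3])+10)*4):2]])
E
python3 p.py w6 5 25
```

```text
t 11.75 pos [ 0.64144345 -0.13913687  0.05617878] tooly [ 0.23221232  0.97266414 -0.00137892] yaw_y 76.572631356623 z [ 0.00402204 -0.00237788 -0.99998908] w 0.013285188838463958 gf 59.79838013648987 F [-0.74184067 -2.41338578  5.96098359]
tcp' 656.2135385210449 13.87684016713419
line y' 99.71207816227518 contrast 109.96428571428571
bar end profile y' 10..20: [133.0, 133.0, 134.0, 134.0, 135.0, 135.0, 136.0, 131.0, 115.0, 92.0, 105.0, 152.0, 195.0, 214.0, 217.0, 217.0, 217.0, 217.0, 216.0, 216.0]
tip profile 128..140 [191.0, 191.0, 190.0, 190.0, 190.0, 189.0, 188.0, 184.0, 179.0, 174.0, 174.0, 177.0, 178.0, 182.0, 185.0, 187.0]
ptr row 608.5 [124, 125, 125, 125, 126, 127, 127, 126, 125, 121, 115, 107, 81, 63, 70, 121, 161, 175, 145, 95, 97, 143, 176, 181, 174, 166, 169, 171, 171, 173, 174, 169, 137, 116, 131, 142, 169, 192, 201, 201]
ptr row 610 [123, 124, 125, 125, 125, 124, 123, 119, 107, 99, 133, 162, 169, 170, 171, 177, 192, 201, 165, 90, 84, 153, 204, 206, 192, 178, 175, 175, 175, 171, 172, 173, 168, 137, 122, 131, 141, 153, 167, 175]
ptr row 612 [174, 179, 183, 183, 184, 179, 159, 134, 117, 118, 161, 187, 192, 194, 196, 196, 197, 200, 164, 90, 83, 153, 202, 205, 202, 201, 202, 202, 201, 187, 177, 173, 174, 173, 173, 173, 173, 173, 173, 172]
ptr row 614 [194, 194, 194, 171, 141, 129, 129, 130, 126, 131, 162, 187, 191, 193, 195, 196, 196, 197, 158, 88, 82, 149, 198, 203, 201, 201, 201, 202, 200, 186, 175, 173, 173, 173, 173, 173, 173, 172, 173, 173]
ptr row 616 [193, 193, 194, 195, 173, 142, 121, 109, 101, 116, 161, 186, 191, 192, 194, 195, 203, 210, 172, 93, 81, 148, 197, 201, 200, 200, 201, 201, 199, 184, 174, 173, 173, 173, 172, 173, 173, 173, 172, 172]
```

Emit:
send_rows:
  deltas:
    - {"delta_pos": [0.233, 0.973, 0], "delta_rot": [0, 0, 0]}
    - {"delta_pos": [0.233, 0.973, 0], "delta_rot": [0, 0, 0]}
    - {"delta_pos": [0.233, 0.973, 0], "delta_rot": [0, 0, 0]}
    - {"delta_pos": [0.233, 0.973, 0], "delta_rot": [0, 0, 0]}

```text
time_s: 12.2
ee_pos: [0.6507, -0.101, 0.0562]
ee_rot: [0.002, 0.117, 0.993, -0.002]
contact_force: [-2.6, -7.5, 4.4]
width: 0.0129
grip_force: 59.7
```

Emit:
send_rows:
  deltas:
    - {"delta_pos": [0.233, 0.973, 0], "delta_rot": [0, 0, 0]}
    - {"delta_pos": [0.233, 0.973, 0], "delta_rot": [0, 0, 0]}
    - {"delta_pos": [0.233, 0.973, 0], "delta_rot": [0, 0, 0]}
    - {"delta_pos": [0.233, 0.973, 0], "delta_rot": [0, 0, 0]}
    - {"delta_pos": [0, 0, 0], "delta_rot": [0, 0, 0]}

```text
time_s: 12.7
ee_pos: [0.6604, -0.0615, 0.0562]
ee_rot: [0.002, 0.117, 0.993, -0.002]
contact_force: [-1.7, -8.9, 6.7]
width: 0.0126
grip_force: 59.7
```

Emit:
send_rows:
  deltas:
    - {"delta_pos": [0, 0, 0], "delta_rot": [0, 0, 0]}
    - {"delta_pos": [0, 0, 0], "delta_rot": [0, 0, 0]}
    - {"delta_pos": [0, 0, 0], "delta_rot": [0, 0, 0]}

```text
time_s: 13.0
ee_pos: [0.6601, -0.0625, 0.0562]
ee_rot: [0.002, 0.117, 0.993, -0.002]
contact_force: [-2.2, -8.4, 5.5]
width: 0.0128
grip_force: 59.7
```

```bash
python3 p.py w7 85 105
```

```text
t 13.0 pos [ 0.66009028 -0.06253915  0.05618114] tooly [ 0.23236798  0.9726239  -0.00280427] yaw_y 76.5634215476135 z [ 0.0040014  -0.00383912 -0.99998462] w 0.012776374418775069 gf 59.735820293426514 F [-2.23248354 -8.42589564  5.51314842]
tcp' 656.5325618436434 92.7109295741761
line y' 98.9056481455524 contrast 113.90178571428572
bar end profile y' 10..20: [123.0, 122.0, 122.0, 122.0, 123.0, 123.0, 122.0, 122.0, 120.0, 123.0, 156.0, 188.0, 197.0, 198.0, 197.0, 194.0, 182.0, 166.0, 152.0, 142.0]
tip profile 128..140 [205.0, 205.0, 205.0, 206.0, 205.0, 203.0, 197.0, 188.0, 182.0, 185.0, 185.0, 185.0, 185.0, 185.0, 185.0, 185.0]
ptr row 608.5 [180, 180, 157, 123, 104, 99, 97, 97, 97, 97, 96, 94, 101, 131, 161, 160, 120, 94, 120, 152, 164, 168, 175, 179, 180, 180, 180, 180, 180, 180, 180, 180, 180, 180, 180, 180, 180, 180, 180, 180]
ptr row 610 [180, 180, 180, 149, 110, 97, 97, 109, 130, 143, 144, 143, 150, 174, 191, 185, 130, 73, 106, 179, 202, 194, 171, 162, 165, 168, 168, 171, 178, 180, 180, 180, 180, 180, 180, 180, 180, 180, 180, 180]
ptr row 612 [161, 131, 111, 108, 103, 97, 94, 126, 169, 188, 191, 191, 192, 200, 214, 199, 138, 75, 106, 176, 198, 199, 198, 199, 199, 200, 191, 180, 178, 179, 180, 180, 179, 180, 180, 179, 180, 180, 180, 180]
ptr row 614 [174, 139, 106, 97, 97, 96, 96, 130, 171, 188, 190, 190, 192, 198, 212, 205, 146, 77, 105, 174, 197, 198, 197, 198, 198, 198, 189, 179, 177, 179, 179, 179, 179, 179, 179, 179, 179, 180, 180, 179]
ptr row 616 [178, 173, 137, 105, 97, 96, 97, 133, 172, 187, 189, 190, 191, 197, 213, 212, 153, 81, 114, 176, 196, 197, 197, 197, 197, 198, 188, 178, 177, 178, 178, 178, 178, 178, 178, 179, 179, 179, 178, 179]
```

Emit:
send_rows:
  deltas:
    - {"delta_pos": [0.06, 0.26, 0], "delta_rot": [0, 0, 0]}
    - {"delta_pos": [0.06, 0.26, 0], "delta_rot": [0, 0, 0]}
    - {"delta_pos": [0, 0, 0], "delta_rot": [0, 0, 0]}
    - {"delta_pos": [0, 0, 0], "delta_rot": [0, 0, 0]}
    - {"delta_pos": [0, 0, 0], "delta_rot": [0, 0, 0]}

```text
time_s: 13.55
ee_pos: [0.6614, -0.0575, 0.0562]
ee_rot: [0.002, 0.117, 0.993, -0.002]
contact_force: [-1.3, -7.7, 5.9]
width: 0.0129
grip_force: 59.7
```

```bash
python3 p.py w8 90 110
```

```text
t 13.55 pos [ 0.66137465 -0.05746068  0.05621405] tooly [ 0.23251743  0.97258809 -0.00283606] yaw_y 76.5546158621621 z [ 0.00421659 -0.00392401 -0.99998341] w 0.012888429199697439 gf 59.7008353471756 F [-1.3068599  -7.65585245  5.943273  ]
tcp' 656.6004734316815 97.94885448185795
line y' 98.86593382673051 contrast 115.26785714285714
bar end profile y' 10..20: [124.0, 124.0, 124.0, 124.0, 125.0, 125.0, 125.0, 124.0, 123.0, 127.0, 158.0, 187.0, 195.0, 196.0, 196.0, 196.0, 196.0, 197.0, 197.0, 197.0]
tip profile 128..140 [205.0, 205.0, 205.0, 205.0, 205.0, 203.0, 198.0, 188.0, 183.0, 186.0, 186.0, 186.0, 186.0, 186.0, 186.0, 186.0]
ptr row 608.5 [181, 179, 165, 144, 135, 135, 132, 114, 104, 102, 102, 99, 94, 107, 121, 134, 138, 131, 133, 150, 165, 168, 172, 179, 181, 181, 181, 181, 181, 181, 181, 181, 181, 181, 181, 183, 156, 114, 93, 108]
ptr row 610 [183, 162, 120, 96, 97, 97, 97, 100, 117, 134, 138, 138, 136, 157, 182, 196, 164, 93, 79, 145, 200, 201, 181, 162, 161, 167, 169, 169, 176, 180, 181, 180, 181, 180, 181, 181, 172, 160, 156, 154]
ptr row 612 [180, 182, 162, 120, 97, 97, 97, 107, 153, 182, 189, 190, 192, 193, 194, 198, 164, 93, 79, 143, 196, 200, 199, 198, 198, 199, 196, 183, 179, 180, 180, 180, 181, 181, 180, 180, 180, 181, 181, 181]
ptr row 614 [180, 180, 181, 162, 121, 97, 96, 108, 154, 182, 188, 190, 192, 193, 193, 198, 164, 91, 78, 143, 196, 200, 198, 198, 198, 198, 196, 182, 178, 180, 180, 180, 180, 180, 180, 180, 180, 180, 180, 180]
ptr row 616 [179, 176, 172, 159, 131, 105, 96, 112, 159, 183, 187, 189, 191, 191, 193, 196, 160, 91, 89, 154, 195, 199, 197, 197, 197, 197, 195, 181, 177, 178, 179, 179, 179, 179, 179, 179, 179, 179, 179, 179]
```

```bash
python3 -c "
from station import arm
print(arm.read_state()['contact_force'],abs(arm.read_state()['dq']).max()); print(arm.hand_in())"
```

```text
[-1.81273276 -8.16679784  6.23016241] 0.001514140823673394
the job is handed in; nothing more can be done
None
```

I handed the job in at about 13.6 s. The fired bar is seated against the stop and released, and the gripper is holding the cursor with its pointer within about 0.1 mm of the scribed line by the wrist camera; no verdict came back.

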